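Stack the keyed crate at the food handout table

TASK

Stack the empty green crate on top of the grey crate of jars, turned so that its white-marked end lies over the grey crate's white-marked end and all three lugs drop into the notches and it sits fully home. Lower it gently rather than dropping it, let go, and leave the blue crate and the loose jar where they are.

Things in the scene. Friction and masses are not known exactly. Their poses are not given: they have to be found in the camera images.
- green_crate: Empty green crate to stack, 0.25-0.5 kg, 190 (x) by 130 (y) by 80 mm high. Origin: outline centre at foot level, z up. Stands on 3 lugs 18 mm high, tapering from 26 mm wide to 10 at the foot: one in mid +x end wall (end marked white), one under each side wall at x=-50. Grip: partition at x=0, 14 mm thick in x, 106 long in y, top z=76, between empty compartments 76 mm long in x, floor z=22.
- full_crate: Grey crate full of brass-lidded jars, immovable: 190 (x) by 130 (y) mm, rim z=100, lids 18 lower. Origin: centre of underside, z up. Walls 12 mm; rim notches 40 wide, 20 deep: one in mid +x end wall (end marked white), one in each side wall at x=-50. Stacked home, the green crate's origin is right above this one, 82 mm up, headings equal, 7 mm play each way; lugs on the rim would mean 100 mm.
- blue_crate: Bystander: empty loose blue crate, same outline and height (190 x by 130 y by 80 mm) with a like partition, but four lugs and notches, two at each end, and no white marks; it does not fit the grey crate. Origin: outline centre at foot level.
- jar: Bystander: loose amber glass jar with a brass lid, 72 mm across, 100 mm high, standing beyond the crates. Origin: centre of its underside.
Things that resemble listed ones, but are neither listed nor needed, are in the scene too. What is meant by the green_crate is not red, and is the larger of those in its own colour.

How it is judged:
By the outcome, as a careful person would: the job done as asked, in the order asked, and still so for the second after the job is handed in, with the robot touching nothing.
It also fails if it takes over 37 s, if anything falls off the work surface, if the arm or the gripper's body presses on something with over 40 N, if the wrist force passes 120 N, or if a joint passes its speed limit or range.

ROBOT

A 7-joint arm with a two-finger parallel gripper is mounted at the origin on the work surface. World frame = base frame: x ahead of the robot, y to its left, z up, the work surface at z = 0. Lengths are in m, angles in rad, forces in N, time in s.
With the tool pointing down it reaches from about 0.425 to 0.875 m from the base axis. Payload 4.7 kg.
Tool frame: the origin (TCP) lies at the very end of the fingers, on their centre line; the grasp point (between the pads) lies behind it (ctrl.tcp_to_grasp is the y of the grasp point in the tool frame, in m); y points along the fingers, x is the direction in which the jaws open and shut, and the axes are right-handed (so a half turn about y gives the same grasp; the last joint's range is limited). The gripper opens to 87 mm and grips with 3 to 60 N. Pads are 19 mm wide; open, the fingers measure 117 mm over their backs; the gripper's body (75 mm by 190 mm) begins 51 mm behind the grasp point.
Start: joints at [1.12, 0.321, -0.07, 1.45, 0.023, 1.371, -0.057], TCP at [0.291, -0.581, 0.223] pointing down, gripper open.
Joint ranges: [-2.86, 2.86], [-0.3, 2.09], [-1.38, 1.24], [0.06, 2.45], [-1.56, 4.7], [0.09, 2.05], [-2.69, 2.69]. Speed limits (rad/s): [2.57, 2.57, 3.14, 3.14, 3.14, 3.14, 3.14].

INTERFACE

Orientations are given as a rotation vector (axis times angle).
In Python, from bench import ctrl, get_image, workorder gives the robot as it stands.
- The arm moves only by the tool drive_tool, never from a script. Its argument "increments" is text: rows parted by semicolons, each of 5 numbers parted by spaces: the shift along the tool's x, y, z in mm, then the turn about the tool's y in degrees, then the closure in counts, from 0 (fully open) to 255 (shut). In form: tx ty tz yaw fingers; .... A call has 1 to 20 rows; each row shifts and turns the commanded pose from where the row before left it, along the tool's axes as they then stand; what a row does not reach is not made up. A row lasts 1/8 s, in which the tool goes at most 62.5 mm and 10.7 degrees, less where a joint would pass 70% of its speed; a pose out of reach is approached as far as the arm can. A call is refused whole if a number of a shift passes 62.5 or a number of a turn 10.7, either way. A call with a gripper value outside its range is refused whole. The fingers move at their own pace and stop on an object; "squeeze" is the grip in N (left out, the last holds). Time passes only in rows, so rows that do not move let the fingers close. It gives the time, the measured TCP pose, the force and the opening at its end, in the units of the state.
- ctrl.get_state(): the state, without advancing time (a new reading comes with each control period).
- get_image(name): name is "side" or "top"; returns a dict with "img" (480x640x3 uint8, red, green, blue), "mtx" (3x3 intrinsics, pixels), "camera_from_world" (4x4, takes a point from world to camera coordinates). Camera axes: x right, y up, looking along -z (the intrinsics and any distortion apply to the point x, -y, -z); pixel columns grow to the right and rows downward; lengths in m; the calibration is good to about 2 mm. A picture is of the moment at which its call begins. There is no depth.
- workorder.close_job(): hands the job in, once; it reports no verdict.
The state is a dict: "time": time; "joint_positions": joint angles; "qd": joint speeds; "joint_torque": joint torques, N m; "position": TCP position; "tool_rot": TCP orientation; "ft_force": force on the tool from outside, world axes, zero at the start; "torque": the same for the moment, N m; "grip_width": opening from 0.0 (shut) to 1.0 (fully open).
Only numpy, scipy, OpenCV 4.12 (cv2) and the standard library are available. Lean on these libraries where they do the work, as an engineer would, in place of code of your own. Each camera call takes 0.05 s, during which the arm holds its last target.

## Working session

There is one attempt and no reset: what is moved stays moved. The work goes in short steps, Python scripts to look and compute and a tool call to move; the robot and the scene stay as the last step left them, time stands still between calls to the robot, and variables do not carry over. Pictures are saved under pics/ and viewed, and the job is handed in when it is done.

Besides the shell and the picture viewer there is one more tool, called by a JSON object that holds its "name" and its "arguments", one argument or row to a line. drive_tool: Moves the arm, as the interface text tells. Its arguments: {"type":"object","properties":{"increments":{"type":"string"},"squeeze":{"type":"number"}},"required":["increments"]}

```bash
ls; mkdir -p pics
python3 - <<'E'
from bench import ctrl,get_image
import cv2,numpy as np
s=ctrl.get_state();print({k:np.round(v,3) for k,v in s.items()},ctrl.tcp_to_grasp)
for n in("side","top"):
    d=get_image(n);cv2.imwrite(f"pics/{n}0.png",d["img"][:,:,::-1]);print(n,d["mtx"].round(1),d["camera_from_world"].round(3),d.keys())
E
```

```text
pics
{'time': np.float64(0.0), 'joint_positions': array([ 1.12 ,  0.322, -0.07 ,  1.452,  0.023,  1.371, -0.057]), 'qd': array([-0.   , -0.   ,  0.002,  0.001,  0.   ,  0.   , -0.003]), 'joint_torque': array([ 1.0000e-03, -4.9128e+01, -4.0400e-01, -3.1253e+01, -6.4000e-02,
        4.4000e-02,  0.0000e+00]), 'position': array([ 0.291, -0.581,  0.221]), 'tool_rot': array([-1.393,  0.862, -0.859]), 'ft_force': array([-0.612,  0.011,  0.157]), 'torque': array([ 0.026, -0.026,  0.037]), 'grip_width': np.float64(0.999)} -0.0187
side [[505.7   0.  324.6]
 [  0.  505.7 237.4]
 [  0.    0.    1. ]] [[-0.856 -0.517 -0.006  0.431]
 [ 0.321 -0.54   0.778 -0.169]
 [-0.406  0.664  0.628 -0.74 ]
 [ 0.     0.     0.     1.   ]] dict_keys(['img', 'mtx', 'camera_from_world'])
top [[454.    0.  323.5]
 [  0.  454.  239.8]
 [  0.    0.    1. ]] [[ 0.011 -1.    -0.008 -0.011]
 [ 0.985  0.009  0.173 -0.489]
 [-0.173 -0.01   0.985 -0.99 ]
 [ 0.     0.     0.     1.   ]] dict_keys(['img', 'mtx', 'camera_from_world'])
```

View pics/top0.png

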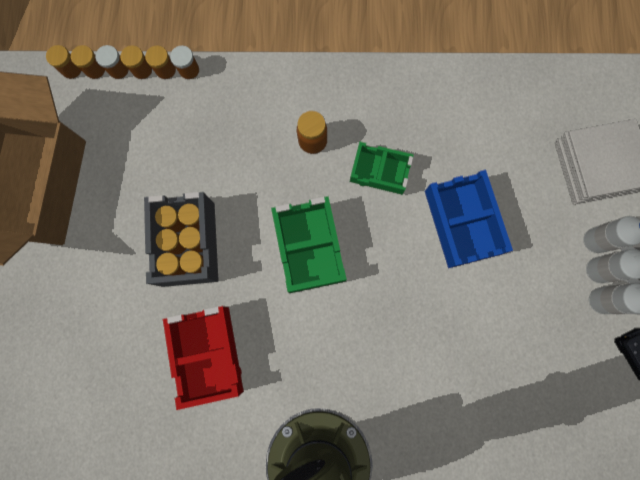

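View pics/side0.png

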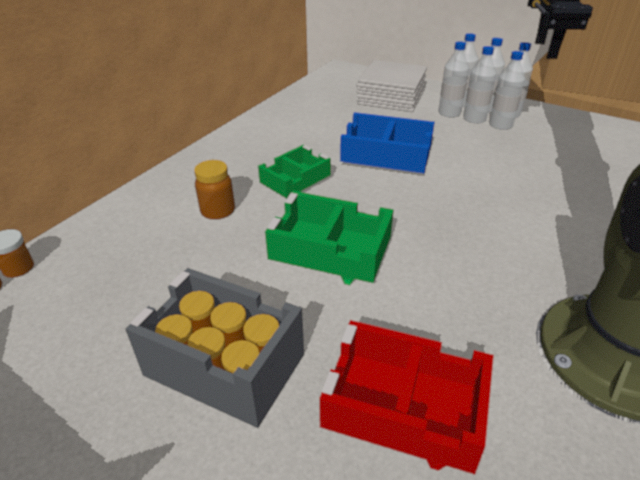

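Possible mistakes for the green crate, in the top picture: the large green crate at (308,245), the small green crate at (381,168), the red crate at (202,357) and the blue crate at (468,218). I choose the large green one at (308,245). The grey crate is at (181,238) and the jar at (312,132). Next I take close crops.

Run:
```python
import cv2,numpy as np
a=cv2.imread("pics/top0.png");b=cv2.imread("pics/side0.png")
cv2.imwrite("pics/c1.png",cv2.resize(a[180:300,135:355],None,fx=3.6,fy=3.6,interpolation=cv2.INTER_CUBIC))
cv2.imwrite("pics/c2.png",cv2.resize(b[180:420,120:400],None,fx=2.5,fy=2.5,interpolation=cv2.INTER_CUBIC))
```

```text
(no output)
```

View pics/c1.png

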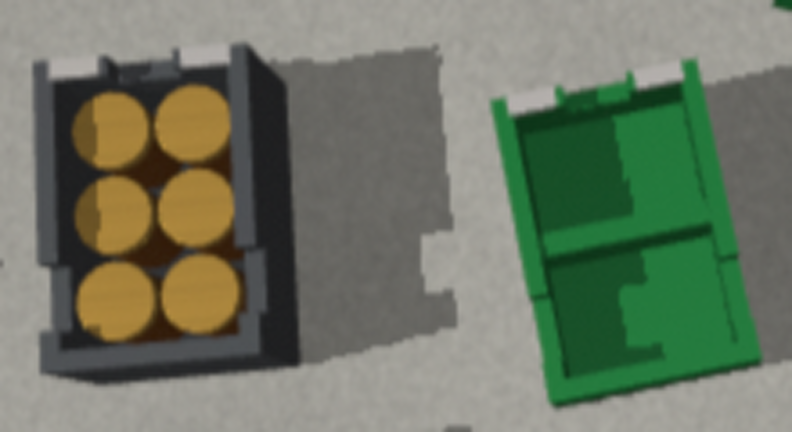

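View pics/c2.png

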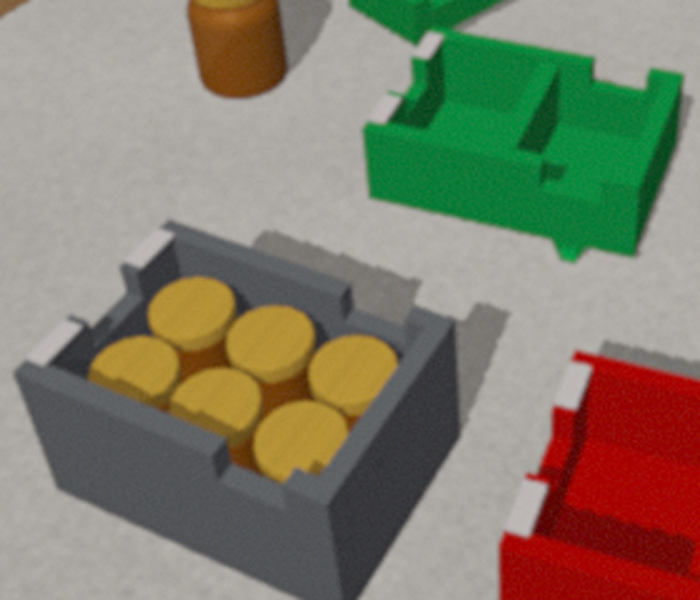

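```bash
cat > h.py <<'E'
import numpy as np,cv2
from scipy.optimize import least_squares
def proj(P,d):
    T=d["camera_from_world"];p=(T[:3,:3]@np.asarray(P,float).T).T+T[:3,3]
    q=p*[1,-1,-1];q=q@d["mtx"].T;return q[:,:2]/q[:,2:]
def world(L,x):
    c,s=np.cos(x[2]),np.sin(x[2]);L=np.asarray(L,float)
    return np.c_[x[0]+c*L[:,0]-s*L[:,1],x[1]+s*L[:,0]+c*L[:,1],L[:,2]]
E
python3 - <<'E'
from h import *
from bench import get_image
t,s=get_image("top"),get_image("side")
def tp(a):return (np.array(a)+.5)/3.6-.5+[135,180]
def sp(a):return (np.array(a)+.5)/2.5-.5+[120,180]
C=np.array([[95,65],[95,-65],[-95,-65],[-95,65]])/1e3
for n,z,a,b,g in [("grey",.1,[(34,62),(248,45),(259,355),(40,372)],[(18,368),(168,222),(455,320),(330,505)],(.5,.25,0)),
 ("green",.08,[(492,100),(694,60),(760,360),(553,405)],[(365,125),(430,32),(682,72),(640,188)],(.5,0,0))]:
    L=np.c_[C,[z]*4];A,B=tp(a),sp(b)
    for w in((1,0),(0,1),(1,1)):
        r=least_squares(lambda x:np.r_[w[0]*(proj(world(L,x),t)-A).ravel(),w[1]*(proj(world(L,x),s)-B).ravel()],g)
        print(n,w,r.x.round(4),np.degrees(r.x[2]).round(2),np.abs(r.fun).max().round(2))
    print((r.fun).reshape(-1,2).round(1).tolist())
E
```

```text
grey (1, 0) [0.4826 0.3132 0.093 ] 5.33 0.37
grey (0, 1) [0.4816 0.3128 0.1003] 5.74 1.63
grey (1, 1) [0.4819 0.3128 0.098 ] 5.62 1.74
[[0.1, 0.3], [-0.1, -0.1], [0.5, 0.2], [0.1, 0.8], [-1.6, 1.3], [0.9, -1.7], [0.9, -0.5], [-0.8, -0.1]]
green (1, 0) [0.4748 0.0271 0.2199] 12.6 0.88
green (0, 1) [0.4745 0.0283 0.2284] 13.09 2.22
green (1, 1) [0.4748 0.0276 0.2241] 12.84 2.53
[[-0.9, 0.7], [0.2, -0.3], [0.7, -0.3], [-0.9, 0.0], [-1.4, 1.6], [0.8, -2.5], [1.0, -0.2], [0.0, -0.6]]
```

```bash
cat > plan.py <<'E'
import sys,numpy as np
from scipy.spatial.transform import Rotation as R
from bench import ctrl
def go(xyz,h,rest=True):
    s=ctrl.get_state();M=R.from_rotvec(s["tool_rot"]).as_matrix();p=np.array(s["position"])
    print("t",round(float(s["time"]),2),"p",p.round(4),"tool y",M[:,1].round(3),"x head",np.degrees(np.arctan2(M[1,0],M[0,0])).round(2),"q",np.round(s["joint_positions"],2),"F",np.round(s["ft_force"],1),"w",np.round(s["grip_width"],3))
    print("shift tool mm",(M.T@(np.array(xyz)-p)*1e3).round(1))
    d=(np.degrees(np.arctan2(M[1,0],M[0,0]))-h+180)%360-180
    print("yaw about tool y",d.round(2),"or",((d+360)%360-180).round(2))
if __name__=="__main__": go([float(v) for v in sys.argv[1:4]],float(sys.argv[4]))
E
python3 plan.py .4748 .0274 .2 12.75
```

```text
t 0.2 p [ 0.2911 -0.5808  0.2219] tool y [-0.001  0.001 -1.   ] x head -63.37 q [ 1.12  0.32 -0.07  1.45  0.02  1.37 -0.06] F [-1.4 -0.5  0.1] w 0.999
shift tool mm [-461.3   22.4  436.8]
yaw about tool y -76.12 or 103.88
```

{"name": "drive_tool", "arguments": {
  "increments": "-20 0 19 0 0;-38 0 36 0 0;-38 0 36 0 0;-38 0 36 0 0;-38 0 36 0 0;-38 0 36 0 0;-38 0 36 0 0;-38 0 36 0 0;-38 0 36 0 0;-38 0 36 0 0;-38 0 36 0 0;-38 0 36 0 0;-20 0 19 0 0;0 0 0 -10 0;0 0 0 -10 0;0 0 0 -10 0;0 0 0 -10 0;0 0 0 -10 0;0 0 0 -10 0;0 0 0 -10 0"
}}

```text
time: 2.7
position: [0.4738, 0.0229, 0.2224]
tool_rot: [-1.569, -0.095, 0.096]
ft_force: [0.0, -0.2, 0.6]
grip_width: 1.001
```

```bash
python3 plan.py .4748 .0274 .15 12.75
```

```text
t 2.7 p [0.4738 0.0229 0.2224] tool y [-0. -0. -1.] x head 6.96 q [ 0.55 -0.04 -0.63  1.85 -0.02  1.32  0.04] F [ 0.  -0.2  0.6] w 1.001
shift tool mm [ 1.5 72.4  4.4]
yaw about tool y -5.79 or 174.21
```

{"name": "drive_tool", "arguments": {
  "increments": "1.5 20 4.4 -5.8 0;0 26 0 0 0;0 26 0 0 0;0 10 0 0 0;0 0 0 0 0"
}}

```text
time: 3.32
position: [0.4747, 0.0274, 0.1403]
tool_rot: [-1.564, -0.17, 0.171]
ft_force: [-0.3, -1.0, 0.0]
grip_width: 1.002
```

```bash
python3 plan.py .4748 .0274 .035 12.75
python3 - <<'E'
from bench import get_image
import cv2,numpy as np
a=get_image("top")["img"][:,:,::-1];b=get_image("side")["img"][:,:,::-1]
A=cv2.resize(a[170:320,250:400],(400,400),interpolation=2);B=cv2.resize(b[130:310,230:410],(400,400),interpolation=2)
cv2.imwrite("pics/g1.png",np.hstack([A,B]))
E
```

```text
t 3.33 p [0.4747 0.0274 0.1403] tool y [-0.001  0.    -1.   ] x head 12.44 q [ 0.53  0.04 -0.65  1.96  0.03  1.16  0.09] F [-0.3 -1.   0. ] w 1.002
shift tool mm [ 2.000e-01  1.053e+02 -1.000e-01]
yaw about tool y -0.31 or 179.69
```

View pics/g1.png

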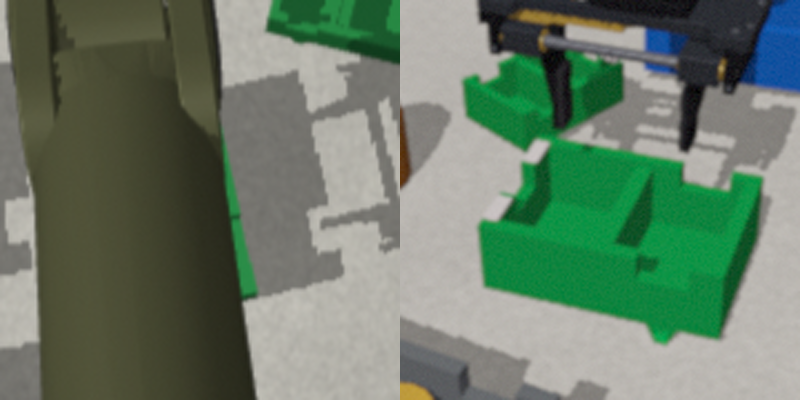

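The side view shows the open fingers above the green crate, on either side of the partition. The arm hides the crate from the top camera. I'll go down and grip.

{"name": "drive_tool", "arguments": {
  "increments": "0 15 0 -0.3 0;0 25 0 0 0;0 25 0 0 0;0 20 0 0 0;0 12 0 0 0;0 8 0 0 0;0 0 0 0 0",
  "squeeze": 30
}}

```text
time: 4.3
position: [0.4749, 0.0275, 0.0353]
tool_rot: [-1.564, -0.174, 0.175]
ft_force: [-0.4, 0.6, 0.4]
grip_width: 1.001
```

```bash
python3 plan.py .4748 .0274 .035 12.75
python3 - <<'E'
from bench import get_image
import cv2,numpy as np
b=get_image("side")["img"][:,:,::-1]
cv2.imwrite("pics/g2.png",cv2.resize(b[130:310,230:410],(500,500),interpolation=2))
E
```

```text
t 4.3 p [0.4749 0.0275 0.0353] tool y [-0.  0. -1.] x head 12.74 q [ 0.49  0.19 -0.64  2.06  0.14  0.94 -0.01] F [-0.4  0.6  0.4] w 1.001
shift tool mm [-0.1  0.3 -0. ]
yaw about tool y -0.01 or 179.99
```

View pics/g2.png

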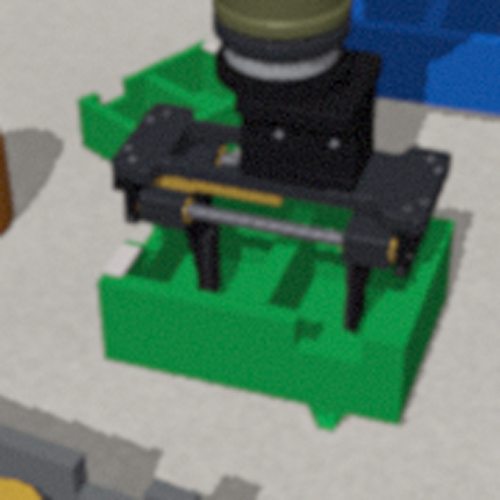

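The fingers are in the compartments with the partition between them, and there's no contact force. I'll close and then lift slightly.

{"name": "drive_tool", "arguments": {
  "increments": "0 0 0 0 60;0 0 0 0 120;0 0 0 0 180;0 0 0 0 255;0 0 0 0 255;0 0 0 0 255;0 0 0 0 255;0 0 0 0 255;0 0 0 0 255",
  "squeeze": 40
}}

```text
time: 5.48
position: [0.4751, 0.0274, 0.0355]
tool_rot: [-1.564, -0.175, 0.174]
ft_force: [0.0, -1.2, -1.7]
grip_width: 0.159
```

```bash
python3 plan.py .4748 .0274 .235 12.75
```

```text
t 5.47 p [0.4751 0.0274 0.0355] tool y [ 0.  0. -1.] x head 12.73 q [ 0.49  0.19 -0.64  2.06  0.14  0.94 -0.01] F [ 0.  -1.2 -1.7] w 0.159
shift tool mm [  -0.2 -199.5    0. ]
yaw about tool y -0.02 or 179.98
```

{"name": "drive_tool", "arguments": {
  "increments": "0 -5 0 0 255;0 -15 0 0 255;0 -25 0 0 255;0 -25 0 0 255;0 -25 0 0 255;0 -25 0 0 255;0 -25 0 0 255;0 -10 0 0 255;0 -5 0 0 255;0 0 0 0 255"
}}

```text
time: 6.72
position: [0.4746, 0.0274, 0.1951]
tool_rot: [-1.564, -0.174, 0.175]
ft_force: [0.4, -0.6, -4.2]
grip_width: 0.158
```

```bash
python3 plan.py .4823 .313 .195 5.45
```

```text
t 6.72 p [0.4746 0.0274 0.1951] tool y [-0.001 -0.    -1.   ] x head 12.73 q [ 0.55 -0.01 -0.65  1.89 -0.01  1.27  0.12] F [ 0.4 -0.6 -4.2] w 0.158
shift tool mm [7.040e+01 1.000e-01 2.769e+02]
yaw about tool y 7.28 or -172.72
```

{"name": "drive_tool", "arguments": {
  "increments": "3 0 12 0 255;6 0 24 0 255;8 0 32 0 255;9 0 35 0 255;9 0 35 0 255;9 0 35 0 255;9 0 35 0 255;8 0 32 0 255;6 0 24 0 255;3.4 0 12.9 0 255;0 0 0 3 255;0 0 0 4.3 255;0 0 0 0 255"
}}

```text
time: 8.35
position: [0.4825, 0.3127, 0.1951]
tool_rot: [-1.57, -0.074, 0.075]
ft_force: [-0.2, 0.1, -3.4]
grip_width: 0.16
```

```bash
python3 plan.py .4823 .313 .195 5.45;python3 - <<'E'
from bench import get_image
import cv2,numpy as np
a=get_image("top")["img"][:,:,::-1];b=get_image("side")["img"][:,:,::-1]
A=cv2.resize(a[160:310,105:255],(400,400),interpolation=2);B=cv2.resize(b[180:440,70:330],(400,400),interpolation=2)
cv2.imwrite("pics/p1s.png",b);cv2.imwrite("pics/p1t.png",a)
cv2.imwrite("pics/p1.png",cv2.resize(b[180:420,80:400],(800,600),interpolation=2))
E
```

```text
t 8.35 p [0.4825 0.3127 0.1951] tool y [-0.001 -0.001 -1.   ] x head 5.45 q [ 0.11  0.28 -0.85  1.66  0.21  1.31 -0.69] F [-0.2  0.1 -3.4] w 0.16
shift tool mm [-0.1  0.1  0.4]
yaw about tool y -0.0 or 180.0
```

View pics/p1.png

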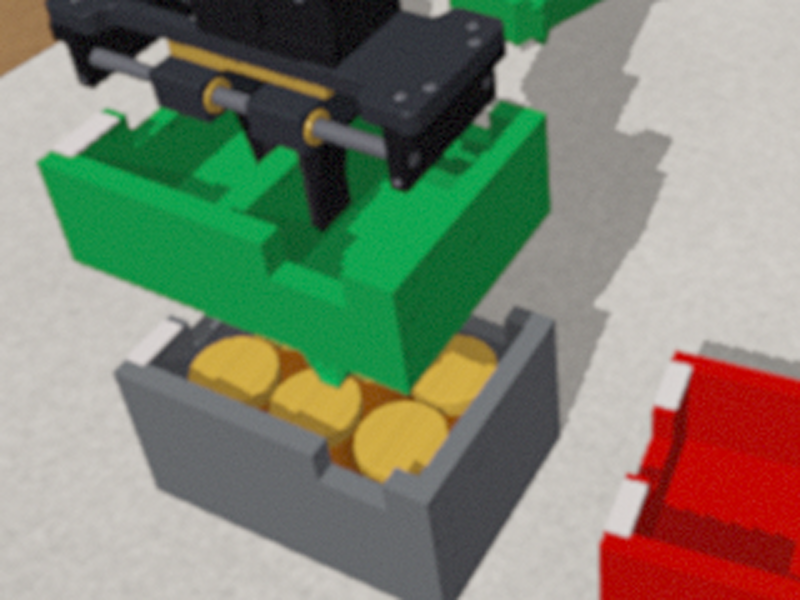

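View pics/p1t.png

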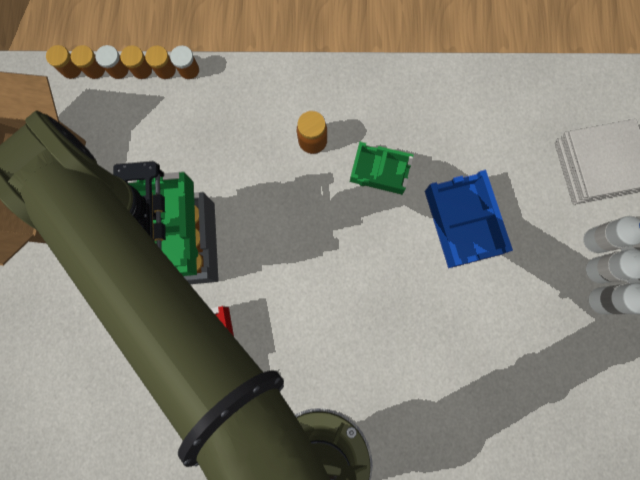

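The picture shows the green crate held level over the grey one, both white ends on the left (green end at about (80,135), grey at (150,345) in the crop). I'll measure both poses in this view to get the relative offset.

Run:
```python
from h import *
from bench import get_image
s=get_image("side")
img=s["img"][:,:,::-1].copy()
def sp(a):return (np.array(a)+.5)/2.5-.5+[80,180]
def fit(L,b,g):
    B=sp(b);r=least_squares(lambda x:(proj(world(L,x),s)-B).ravel(),g);print(r.x[:2].round(4),np.degrees(r.x[2]).round(2),r.fun.reshape(-1,2).round(1).tolist());return r.x
G=fit(np.array([[.095,.065,.24],[-.095,.065,.24],[-.095,-.065,.24]]),[(40,160),(393,293),(547,115)],(.48,.31,.09))
fit(np.array([[.095,.065,.1],[-.095,.065,.1],[-.095,-.065,.1]]),[(117,369),(430,505),(556,318)],(.48,.31,.09))
# overlay of models: nominal
def draw(x,L,col):
    p=proj(world(L,x),s);q=((p-[80,180]+.5)*2.5-.5).astype(int);cv2.polylines(big,[q],True,col,1)
big=cv2.resize(img[180:420,80:400],(800,600),interpolation=2)
C=np.array([[95,65],[95,-65],[-95,-65],[-95,65]])/1e3
for x,z0,H in[((.4823,.313,np.radians(5.45)),0,.1),((.4825,.3127,np.radians(5.45)),.16,.08)]:
    for z in(z0+H,): draw(x,np.c_[C,[z]*4],(0,0,255))
    draw(x,np.c_[C,[z0 if z0==0 else z0+.018]*4],(255,255,0))
for sg in(1,-1):
    draw((.4823,.313,np.radians(5.45)),np.array([[-.07,.065*sg,.1],[-.07,.065*sg,.08],[-.03,.065*sg,.08],[-.03,.065*sg,.1]]),(255,0,255))
draw((.4825,.3127,np.radians(5.45)),np.array([[-.063,.065,.178],[-.055,.065,.16],[-.045,.065,.16],[-.037,.065,.178]]),(255,0,255))
cv2.imwrite("pics/ov.png",big)
```

```text
[0.4811 0.312 ] 4.79 [[-0.9, -0.2], [-0.2, 0.2], [1.2, -0.6]]
[0.4817 0.3119] 5.49 [[-0.5, 0.3], [-0.4, -0.5], [1.0, 0.1]]
```

View pics/ov.png

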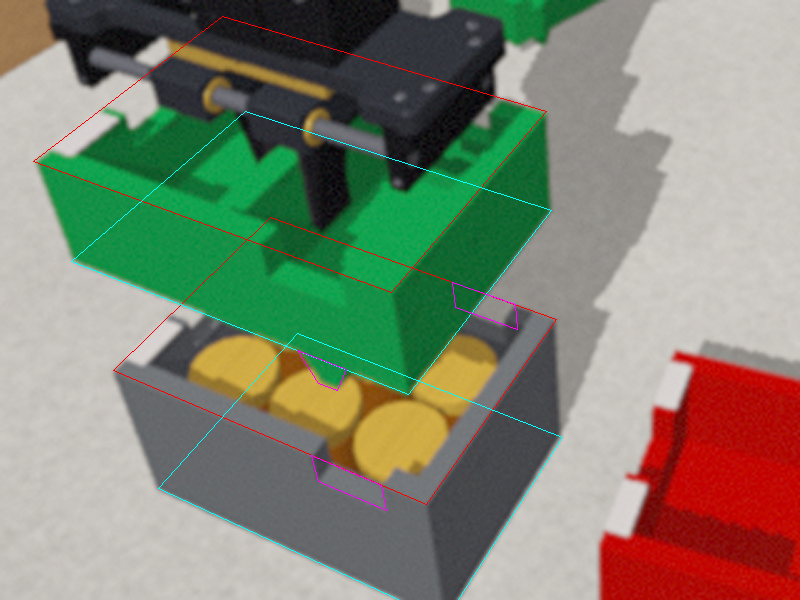

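The overlay agrees with the picture to about 1 mm and within 1°. I'll start lowering: the feet go from z 0.160 to 0.104, then slower.

{"name": "drive_tool", "arguments": {
  "increments": "0 8 0 0 255;0 12 0 0 255;0 12 0 0 255;0 12 0 0 255;0 8 0 0 255;0 4 0 0 255;0 2 0 0 255;0 2 0 0 255;0 2 0 0 255;0 2 0 0 255;0 0 0 0 255"
}}

```text
time: 9.88
position: [0.4826, 0.3129, 0.1314]
tool_rot: [-1.57, -0.074, 0.075]
ft_force: [-0.2, 0.1, -4.3]
grip_width: 0.157
```

```bash
python3 plan.py .4823 .313 .117 5.45;python3 - <<'E'
from bench import get_image
import cv2,numpy as np
b=get_image("side")["img"][:,:,::-1]
cv2.imwrite("pics/p2.png",cv2.resize(b[180:420,80:400],(800,600),interpolation=2))
E
```

```text
t 9.88 p [0.4826 0.3129 0.1314] tool y [-0. -0. -1.] x head 5.43 q [ 0.08  0.33 -0.84  1.73  0.26  1.19 -0.73] F [-0.2  0.1 -4.3] w 0.157
shift tool mm [-0.2 14.4  0.1]
yaw about tool y -0.02 or 179.98
```

View pics/p2.png

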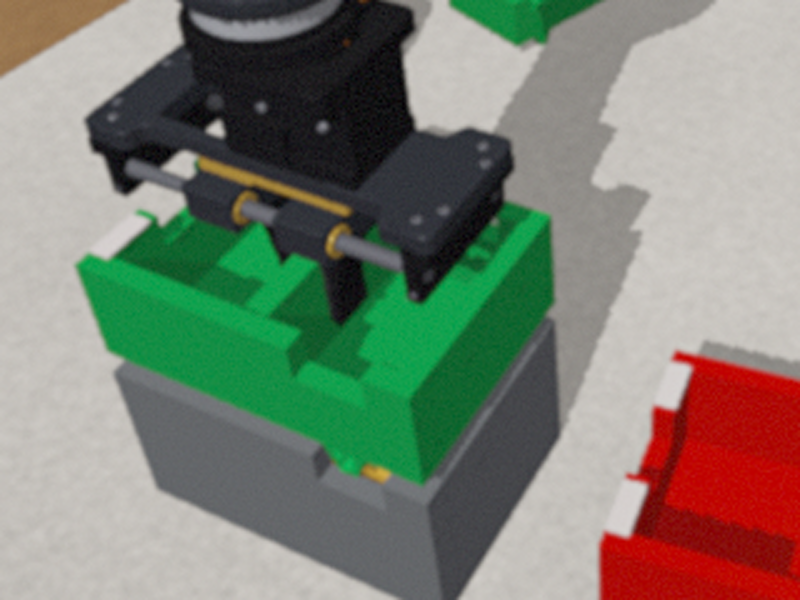

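The lug at (350,465) is entering the notch, which spans about 320–385. Its foot is 3.6 mm below the rim and there's no contact force. I'll keep lowering slowly.

{"name": "drive_tool", "arguments": {
  "increments": "0 2 0 0 255;0 2 0 0 255;0 2 0 0 255;0 2 0 0 255;0 1 0 0 255;0 1 0 0 255;0 1 0 0 255;0 1 0 0 255;0 0.7 0 0 255;0 0.7 0 0 255;0 0.5 0 0 255;0 0.5 0 0 255;0 0 0 0 255"
}}

```text
time: 11.55
position: [0.4826, 0.313, 0.1176]
tool_rot: [-1.57, -0.075, 0.074]
ft_force: [-1.6, -1.2, 0.6]
grip_width: 0.162
```

```bash
python3 plan.py .4823 .313 .117 5.45;python3 - <<'E'
from bench import get_image
import cv2,numpy as np
b=get_image("side")["img"][:,:,::-1]
cv2.imwrite("pics/p3.png",cv2.resize(b[180:420,80:400],(800,600),interpolation=2))
E
```

```text
t 11.55 p [0.4826 0.313  0.1176] tool y [ 0. -0. -1.] x head 5.43 q [ 0.08  0.35 -0.83  1.75  0.28  1.17 -0.74] F [-1.6 -1.2  0.6] w 0.162
shift tool mm [-0.3  0.6  0. ]
yaw about tool y -0.02 or 179.98
```

View pics/p3.png

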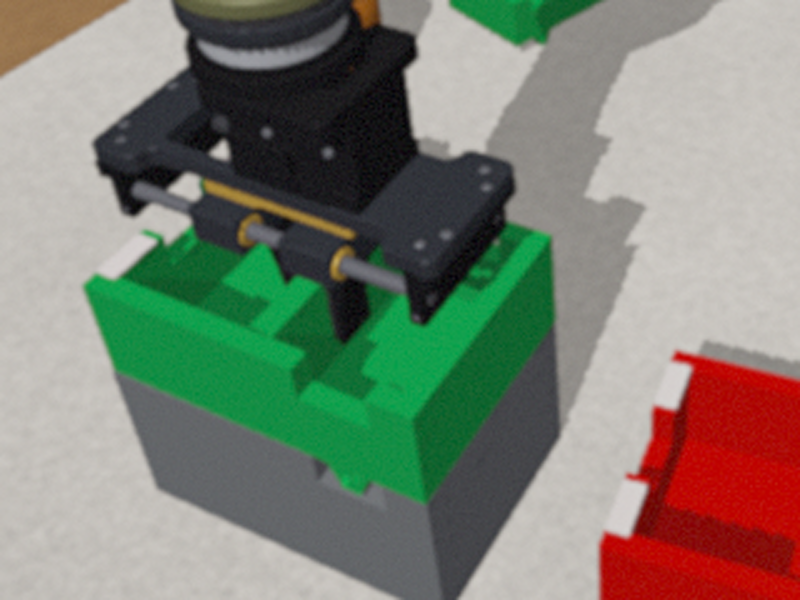

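The walls are flush and the lug sits in its notch at (350,480). The load has gone over to the grey crate. I'll release and retreat straight up.

{"name": "drive_tool", "arguments": {
  "increments": "0 0.3 0 0 255;0 0 0 0 200;0 0 0 0 150;0 0 0 0 130;0 0 0 0 110;0 0 0 0 110;0 0 0 0 110;0 -4 0 0 110;0 -10 0 0 110;0 -20 0 0 110;0 -30 0 0 110;0 -30 0 0 110;0 -30 0 0 110;0 -30 0 0 110;0 0 0 0 110"
}}

```text
time: 13.48
position: [0.4837, 0.3144, 0.2749]
tool_rot: [-1.567, -0.079, 0.07]
ft_force: [-0.1, -0.8, -0.1]
grip_width: 0.569
```

```bash
python3 plan.py .4746 .0 .27 5.45
```

```text
t 13.47 p [0.4837 0.3144 0.2749] tool y [ 0.006  0.003 -1.   ] x head 5.45 q [ 0.12  0.23 -0.87  1.54  0.18  1.45 -0.66] F [-0.1 -0.8 -0.1] w 0.569
shift tool mm [ -38.9    4.  -312.2]
yaw about tool y -0.0 or 180.0
```

Next I move aside at height so the top camera can see.

{"name": "drive_tool", "arguments": {
  "increments": "0 0 -15 0 110;0 0 -35 0 110;0 0 -40 0 110;0 0 -40 0 110;0 0 -40 0 110;0 0 -40 0 110;0 0 -40 0 110;0 0 -35 0 110;0 0 -15 0 110;0 0 0 0 110"
}}

```text
time: 14.72
position: [0.5106, 0.0135, 0.2703]
tool_rot: [-1.569, -0.072, 0.074]
ft_force: [0.6, -0.2, -0.6]
grip_width: 0.567
```

Run:
```python
from bench import get_image,ctrl
from h import *
s=get_image("side");t=get_image("top")
print(ctrl.get_state()["position"].round(3) if hasattr(ctrl.get_state()["position"],"round") else ctrl.get_state()["position"])
C=np.array([[95,65],[95,-65],[-95,-65],[-95,65]])/1e3
x=(.4823,.313,np.radians(5.45))
out=[]
for d,(u,v),W,k in((s,(80,180),280,2),(t,(110,170),130,4)):
    cv2.imwrite(f"pics/f_{k}.png",d["img"][:,:,::-1])
    for o in(0,1):
        big=cv2.resize(d["img"][v:v+int(240 if k==2 else 120),u:u+(200 if k==2 else 100),::-1].copy(),None,fx=k,fy=k,interpolation=2)
        if o:
            for z,c in((.162,(0,0,255)),(.18,(255,0,255))):
                q=((proj(world(np.c_[C,[z]*4],x),d)-[u,v]+.5)*k-.5).astype(int);cv2.polylines(big,[q],True,c,1)
        out.append(big)
h=max(b.shape[0] for b in out)
cv2.imwrite("pics/f1.png",np.hstack(out[:2]));cv2.imwrite("pics/f2.png",np.hstack(out[2:]))
```

```text
[0.511 0.016 0.271]
```

View pics/f1.png

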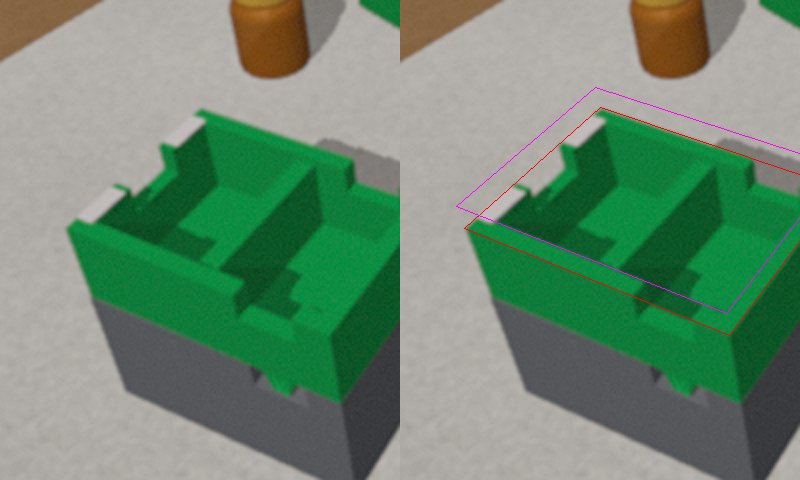

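View pics/f2.png

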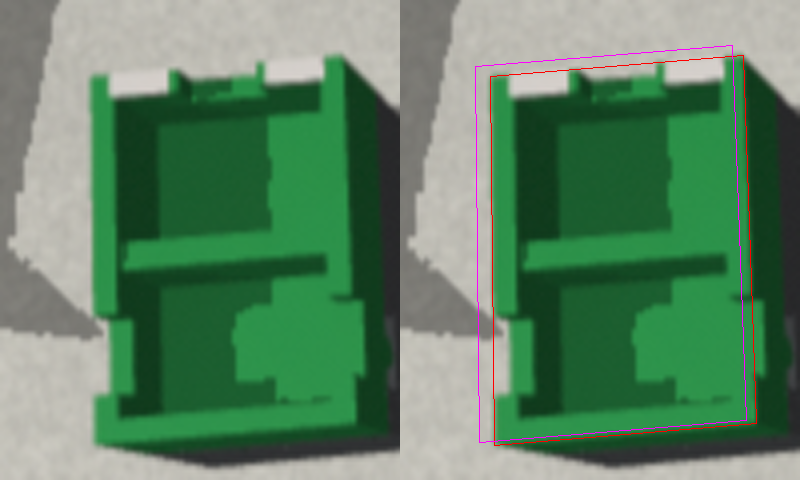

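View pics/f_4.png

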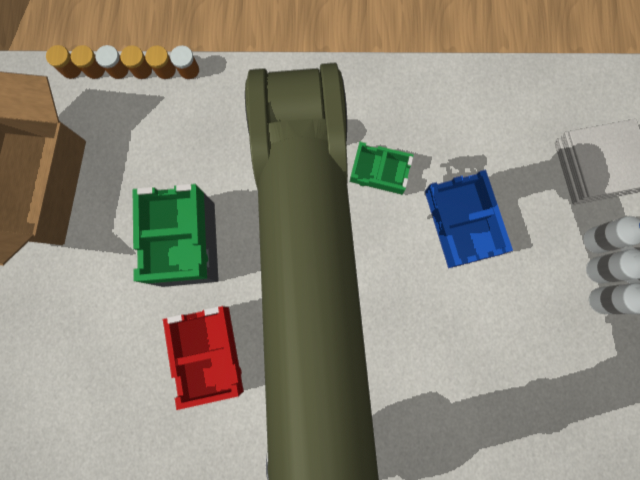

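Both views put the green rim on the z = 0.162 outline (red, seated home), not the z = 0.180 one. The white ends coincide, and the blue crate and jar haven't moved. I'm handing in.

```bash
python3 -c "
from bench import workorder;print(workorder.close_job())"
```

```text
the job is handed in; nothing more can be done
None
```

The green crate is stacked on the grey crate, white end over white end, and I handed the job in after about 15 s of robot time. I gripped it by the partition, lowered it in 0.5–2 mm steps at the end until its weight was taken, and let go. I then backed straight up and moved clear.

**Last checks:**
- **Seated home:** in both cameras the rim matches the outline for fully home (origin 82 mm up), not the one for lugs resting on the rim.
- **Lugs:** I could see the left side lug in its notch. The other two were hidden, so for those I rely on the rim matching all round.
- **Bystanders:** the blue crate and the jar appear not to have moved. I judged this by eye, the blue crate in the top view and the jar in the side view, because the arm hid the jar from the top camera.
- **Disagreement:** while the crate was held above, the side view gave its heading as about 0.7° off the grey crate's. That is well within the play, and it went in with under 3 N of contact.

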